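# Turn the abrasive canister's code stripe to the scanner

### The job

The white canister leaning in the tilted dock is to be checked back in at the wood shop's reader. Turn it about its own long axis until its orange stripe squarely faces the red window of the yellow scanner head, and leave it released and fully home in the dock, lying in the trough and down on the foot disc. Leave everything else on the bench where it stands.

Things in the scene. Friction and masses are not known exactly. Their poses are not given: they have to be found in the camera images.
- canister: Loose white cylinder, 54 mm diameter, 150 mm long, 0.3 kg, black lid (top 22 mm). An orange stripe 22 mm wide runs up one side; an orange bar on the lid runs from the centre to that side. Leans in the dock, 0.42 rad (24 deg) from vertical, top towards the robot; upper 65 mm clear all round. Origin: centre of underside; z: along its axis to the lid; x: towards the stripe's middle.
- dock: Fixed white stand on a 12 mm plywood board. Steel foot disc (64 mm wide) under the canister; V trough of two planks, 2 to 82 mm above the disc, on the side towards the robot; other side open. Origin: centre of the disc's top face, 67 mm above the table, where the canister's origin belongs; z: leaning axis, along which the canister lies; x: out of the open side, away from the robot and upward.
- scanner: Fixed yellow scanner head (28 x 44 x 82 mm) on a black arm clamped under the foot disc, on the trough's open half, at another angle around the dock each time. Origin: same point as the dock's; z: the leaning axis; x: from that axis towards the head. The head spans 54 to 82 mm from the axis and -10 to 72 mm along it.
- window (a point): Centre of the red window on the scanner head's inner face, 54 mm from the leaning axis and 45 mm along it from the dock's origin.
- mark (a point): Point on the middle of the orange stripe, on the canister's surface (27 mm from its axis), 45 mm above its underside.
- spare: Bystander: a grey canister with a blue stripe, same size, upright on the board. Origin: centre of its underside.
- glue: Bystander: yellow glue bottle, 48 mm diameter, 130 mm high, upright on the board. Origin: centre of its underside.
- wax: Bystander: amber jar with a brass lid, 80 mm diameter, 60 mm high. Origin: centre of its underside.
- mallet: Bystander: hammer lying on the table, left side. Origin: under its middle.
- screwdriver: Bystander: 260 mm screwdriver with a red handle lying on the table, right side. Origin: under its middle.
- blank: Bystander: square pale wood blank 200 x 45 x 45 mm lying on the table. Origin: centre of its underside.
- bowl: Bystander: dark turned wooden bowl, 140 mm diameter, 50 mm high. Origin: centre of its underside.
Mind the look-alikes: they are no part of the job. Leave any green look-alike of the canister alone.

How it is judged (in metres and radians):
At the end, for the whole second after the job is handed in: The orange stripe faces the scanner window (canister x axis within 0.3 rad of the scanner's, mark within 40 mm of the window); the canister lies home in the dock (axis within 0.08 rad, underside centre within 8 mm of the dock's origin), released and at rest (angle between the x axis of canister and the x axis of scanner, either way round below 0.3 rad and distance between mark and window below 0.04 m and angle between the z axis of canister and the z axis of dock, either way round below 0.08 rad and distance between canister and dock below 0.008 m and linear speed of canister below 0.01 m/s and angular speed of canister below 0.1 rad/s); the robot touches nothing.
It fails at once if a bystander on the bench is moved by more than 30 mm (distance of any of spare, glue, wax, mallet, screwdriver, blank, bowl from where it was at the start of the episode above 0.03 m).
It also fails if it takes over 45 s, if anything falls off the work surface, if the arm or the gripper's body presses on something with over 40 N, if the wrist force passes 120 N, or if a joint passes its speed limit or range.

### The arm

A 6-joint arm with a two-finger parallel gripper is mounted at the origin on the work surface. World frame = base frame: x ahead of the robot, y to its left, z up, the work surface at z = 0. Lengths are in m, angles in degrees, forces in N, time in s.
With the tool pointing down it reaches from about 0.4 to 0.825 m from the base axis. Payload 7 kg.
Tool frame: the origin (TCP) lies midway between the tips of the shut fingers; the grasp point (between the pads) lies 19 mm behind it (r.grip_depth is the distance from the TCP to the grasp point, in m); z points along the fingers, y is the line along which they close (so a half turn about z gives the same grasp; the last joint's range is limited). The gripper opens to 88 mm and grips with 3 to 60 N. Pads are 19 mm wide; open, the fingers measure 130 mm over their backs; the gripper's body (78 mm by 193 mm) begins 47 mm behind the grasp point.
Start: joints at [16.507, 20.546, 0.682, 0, -70.136, -16.507], TCP at [0.675, -0, 0.227] pointing down, gripper open.
Joint ranges: [-176.03, 176.03], [-82.01, 121.73], [-58.28, 71.71], [-173.87, 95.51], [-174.79, -0.11], [-173.66, 173.66]. Speed limits (degrees/s): [136.94, 136.94, 172.46, 180, 180, 180].

### API

Orientations are given as [roll, pitch, yaw] about the fixed x, y, z axes, in that order (R = Rz(yaw) Ry(pitch) Rx(roll)).
In Python, from plant import r, capture, close_job, search_frame, outline_of gives the robot as it stands.
- The arm moves only by the shell command python3 -m creep 'ROWS' [FORCE]. ROWS is JSON, a list of rows, each a list of 7 numbers: the finger opening in mm, from 0 to 87.6, then the shift along the world's x, y, z in units of 25 mm (1.0 is 25 mm), then the turn, a rotation vector about the world's x, y, z in degrees. In form: [[hand, x, y, z, ax, ay, az], ...]. A call has 1 to 8 rows; each row shifts and turns the commanded pose from where the row before left it; what a row does not reach is not made up. A row lasts 1/12 s, in which the tool goes at most 41.7 mm and 7.16 degrees, less where a joint would pass 70% of its speed; a pose out of reach is approached as far as the arm can. A call is refused whole if a number of a shift passes 1 or a number of a turn 7.16, either way. A call with a gripper value outside its range is refused whole. The fingers move at their own pace and stop on an object; FORCE is the grip in N (left out, the last holds). Time passes only in rows, so rows that do not move let the fingers close. It gives the time, the measured TCP pose, the force, the opening and the grip force at its end, in the units of the state.
- r.get_state(): the state, without advancing time (a new reading comes with each control period).
- capture(name): name is "scene" or "side" or "wrist"; returns a dict with "frame" (480x640x3 uint8, red, green, blue), "K" (3x3 intrinsics, pixels), "origin" and "rotation" of the camera in the world. Camera axes: x right, y down, z forward; pixel columns grow to the right and rows downward; lengths in m; the calibration is good to about 2 mm. The wrist camera is an equidistant fisheye: a pixel r from the principal point sees the ray r / f radians off the axis. A picture is of the moment at which its call begins. There is no depth.
- close_job(): hands the job in; it is judged then, once.
Trained networks look in a picture, given as the dict that the camera call returned (one of the last four; its "shot" number tells which), for a name from the list of things; names that differ only in an ending like _2 or _b are one class to them, and where a whole thing is asked for, a point or a joint stands for the part that bears it (a point fixed in the world has none). Each returns a list of dicts, best first, with "conf" (0 to 1); they miss things now and then, are a little off and sometimes report something else, mostly with a low value. They report only what shows in the picture. A call takes as long as a camera call. They do not tell look-alikes from the thing itself.
- search_frame(picture, target): "bbox" ([left, top, right, bottom] in pixels, round what is visible of it).
- outline_of(picture, target): "region" (480x640 bool, what is visible of it) and "bbox" ([left, top, right, bottom] in pixels, round what is visible of it).
The state is a dict: "time_s": time; "joints": joint angles; "qd": joint speeds; "joint_torque": joint torques, N m; "tcp_pos": TCP position; "eef_rot": TCP orientation; "contact_force": force on the tool from outside, world axes, zero at the start; "moment": the same for the moment, N m; "gripper_width": finger opening in m; "gripper_force": force on a finger pad.
Only numpy, scipy, OpenCV 4.12 (cv2) and the standard library are available. Lean on these libraries where they do the work, as an engineer would, in place of code of your own. Each camera call takes 0.05 s, during which the arm holds its last target. There are 200 camera calls.

## Working session

There is one attempt and no reset: what is moved stays moved. The work goes in short steps, Python scripts to look and compute and a shell command to move; the robot and the scene stay as the last step left them, time stands still between calls to the robot, and variables do not carry over. Pictures are saved under pics/ and viewed, at most 10 in all, crops included, and the job is handed in when it is done.

```bash
ls; mkdir -p pics; cat > h.py <<'E'
import numpy as np, cv2
from plant import r, capture, close_job, search_frame, outline_of
def save(p,n): cv2.imwrite('pics/'+n+'.png', p['frame'][:,:,::-1])
E
python3 - <<'E'
from h import *
for c in ['scene','side']:
    p=capture(c); save(p,c+'0'); print(c,p['K'].tolist(),np.round(p['origin'],4).tolist(),np.round(p['rotation'],4).tolist())
    for t in ['canister','dock','scanner','window','mark','spare']:
        print(t,[(np.round(d['bbox']).tolist(),round(d['conf'],2)) for d in search_frame(p,t)[:3]])
print(r.get_state())
a=cv2.imread('pics/scene0.png');b=cv2.imread('pics/side0.png')
E
```

```text
pics
scene [[492.13114023523565, 0.0, 316.37364188735427], [0.0, 492.13114023523565, 241.6018518409318], [0.0, 0.0, 1.0]] [1.004, 0.8556, 1.1971] [-138.2517, 0.9563, 150.6948]
canister [([326.0, 178.0, 372.0, 197.0], 0.86), ([311.0, 254.0, 346.0, 301.0], 0.68), ([388.0, 255.0, 435.0, 270.0], 0.56)]
dock [([292.0, 280.0, 354.0, 323.0], 0.9), ([299.0, 306.0, 320.0, 355.0], 0.47), ([368.0, 358.0, 423.0, 410.0], 0.19)]
scanner [([291.0, 258.0, 322.0, 309.0], 0.58), ([300.0, 304.0, 320.0, 352.0], 0.38)]
window [([293.0, 253.0, 326.0, 306.0], 0.63)]
mark [([324.0, 182.0, 370.0, 197.0], 0.84), ([381.0, 254.0, 438.0, 272.0], 0.74), ([307.0, 249.0, 347.0, 302.0], 0.59)]
spare [([298.0, 303.0, 322.0, 354.0], 0.88)]
side [[456.73575602921545, 0.0, 323.0231120694397], [0.0, 456.73575602921545, 244.37340738154694], [0.0, 0.0, 1.0]] [0.3204, -0.8706, 1.0992] [-138.4329, -0.501, -12.4843]
canister [([341.0, 309.0, 392.0, 358.0], 0.79), ([318.0, 172.0, 351.0, 221.0], 0.77), ([228.0, 318.0, 281.0, 370.0], 0.71)]
dock [([309.0, 205.0, 366.0, 241.0], 0.84)]
scanner [([335.0, 209.0, 362.0, 236.0], 0.61)
[... 210 characters left out ...]
]
{'time_s': 0.7, 'joints': array([ 1.65063102e+01,  2.05430165e+01,  6.81114905e-01,  5.72895468e-04,
       -7.01350650e+01, -1.65071114e+01]), 'qd': array([ 0.03192683,  0.05343333, -0.01934294,  0.01270261,  0.09822819,
        0.13098144]), 'joint_torque': array([ 8.47206102e-04, -5.82157695e+01,  2.93248576e+01,  7.00139567e+00,
        1.24838940e-02, -4.37121776e-05]), 'tcp_pos': array([ 6.74976157e-01, -2.99277452e-05,  2.26594392e-01]), 'eef_rot': array([-1.79996939e+02,  3.45269822e-04, -9.00006065e+01]), 'contact_force': array([ 0.01341621, -0.46868902, -0.467982  ]), 'moment': array([0.02725463, 0.00355393, 0.03396335]), 'gripper_force': 0.0, 'gripper_width': 0.0874306972398658}
```

```bash
python3 - <<'E'
import cv2,numpy as np
a=cv2.imread('pics/scene0.png')[230:370,250:450];b=cv2.imread('pics/side0.png')[145:265,240:410]
a=cv2.resize(a,(400*2,560),interpolation=cv2.INTER_CUBIC);b=cv2.resize(b,(790,558),interpolation=cv2.INTER_CUBIC)
cv2.imwrite('pics/a.png',a);cv2.imwrite('pics/b.png',b)
E
```

```text
(no output)
```

View pics/a.png

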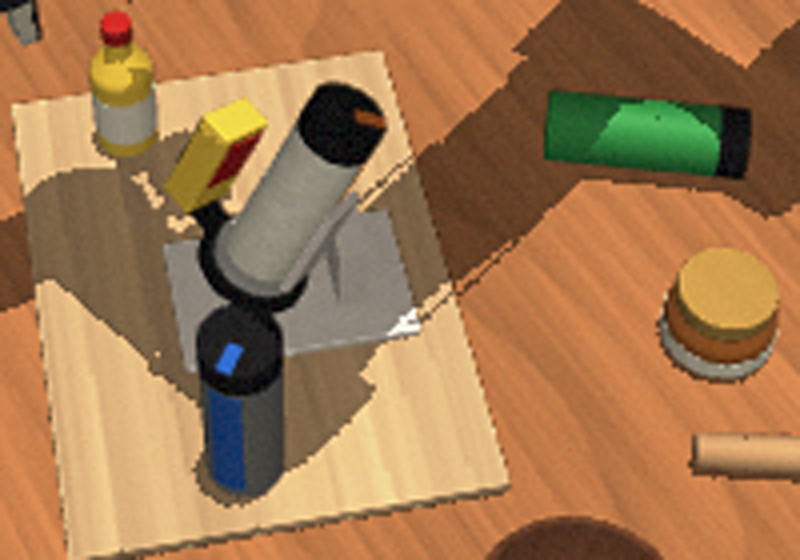

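View pics/b.png

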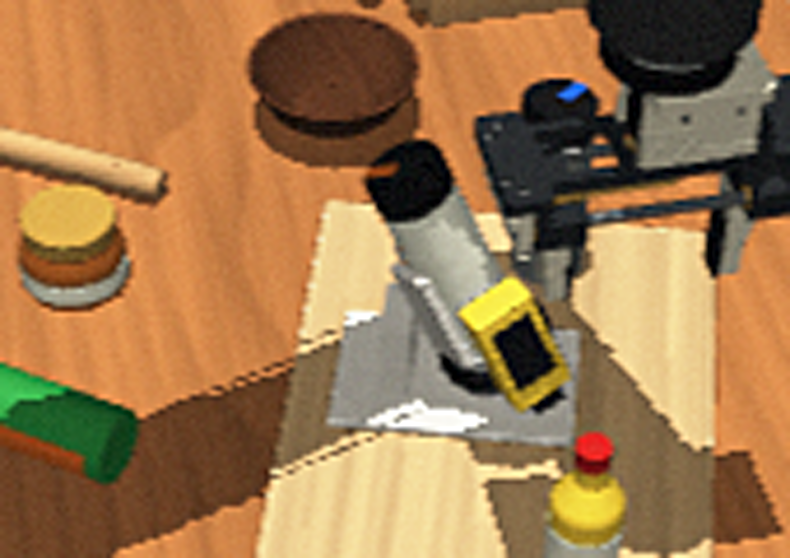

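```bash
cat >> h.py <<'E'
from scipy.spatial.transform import Rotation as Ro
from scipy.optimize import least_squares
def cam(p): return p['K'],np.array(p['origin']),Ro.from_euler('xyz',p['rotation'],degrees=True).as_matrix()
def proj(c,P):
    K,o,R=c; q=(np.atleast_2d(P)-o)@R; return q[:,:2]/q[:,2:]*K[0,0]+K[:2,2]
def dockR(psi): # psi: yaw of dock x axis; z leans towards -x
    l=.42; return Ro.from_euler('z',psi).as_matrix()@Ro.from_euler('y',-l).as_matrix()
def rz(a): return Ro.from_euler('z',a).as_matrix()
E
python3 - <<'E'
from h import *
p1=capture('scene');p2=capture('side');C=[cam(p1),cam(p2)]
f=[lambda x:np.array([250,230])+np.array(x)/4-.4, lambda x:np.array([240,145])+np.array(x)/4.647-.4]
m=.001
S=[(0,(82,22,72),(207,122)),(0,(54,22,72),(236,142)),(0,(82,-22,72),(241,98)),(0,(54,-22,72),(268,114)),(0,(82,22,-10),(167,195)),(0,(54,22,-10),(205,212)),
(1,(54,-22,72),(460,325)),(1,(54,22,72),(515,280)),(1,(82,22,72),(530,296)),(1,(82,-22,72),(475,345)),(1,(82,22,-10),(568,380)),(1,(82,-22,-10),(517,410))]
T=[(0,(0,0,150),(353,116)),(0,(27,0,150),(385,122)),(1,(0,0,150),(398,166)),(1,(27,0,150),(368,176))]
def res(v):
    o=np.array([v[0],v[1],.067]);D=dockR(v[2]);out=[]
    for L,a in((S,v[3]),(T,v[4])):
        for c,P,u in L: out.append(proj(C[c],o+D@rz(a)@(np.array(P)*m))[0]-f[c](u))
    return np.array(out)
best=min((least_squares(lambda v:res(v).ravel(),[.6,-.1,0,a,b],loss='soft_l1') for a in(-.8,0,.8) for b in(-2,0,2,3)),key=lambda s:s.cost)
print(best.x,np.degrees(best.x[2:]),best.cost);print(np.round(res(best.x),1).tolist())
st=r.get_state();print(st['time_s'])
v=best.x;o=np.array([v[0],v[1],.067]);D=dockR(v[2])
# overlay
for c,(p,n) in enumerate([(p1,'o1'),(p2,'o2')]):
    im=cv2.resize(p['frame'][:,:,::-1],None,fx=3,fy=3,interpolation=cv2.INTER_CUBIC)
    def pl(P,col): cv2.polylines(im,[np.int32(proj(C[c],P)*3+1)],False,col,1)
    t=np.linspace(0,2*np.pi,40)
    for h in(0,.128,.15): pl(o+np.c_[.027*np.cos(t),.027*np.sin(t),h+0*t]@D.T,(255,0,255))
    for h in(.0,.15): pl(o+np.array([[0,0,h],[.027*np.cos(v[4]),.027*np.sin(v[4]),h]])@D.T,(0,255,0))
    for h in(-.01,.072): pl(o+np.array([[.054,-.022,h],[.054,.022,h],[.082,.022,h],[.082,-.022,h],[.054,-.022,h]])@(D@rz(v[3])).T,(255,0,0))
    q=np.int32(proj(C[c],o)[0]*3); cv2.imwrite(f'pics/{n}.png',im[q[1]-250:q[1]+100,q[0]-190:q[0]+200])
a=cv2.imread('pics/o1.png');b=cv2.imread('pics/o2.png');cv2.imwrite('pics/ov.png',np.hstack([a,b]))
E
```

```text
[ 0.62188173  0.13574122 -0.14255182 -1.18256939 -3.72617032] [  -8.16761741  -67.75623514 -213.49383308] 19.15541515479278
[[-0.4, -2.2], [-1.0, -0.4], [1.7, -0.4], [1.5, 2.2], [-0.3, -0.3], [-3.5, 2.1], [-1.1, -2.4], [-1.1, -1.1], [0.0, 0.3], [-0.2, -1.8], [1.1, -0.9], [0.5, 0.8], [-0.8, -3.2], [0.5, -0.7], [0.5, 1.6], [-0.3, -1.2]]
0.8
```

View pics/ov.png

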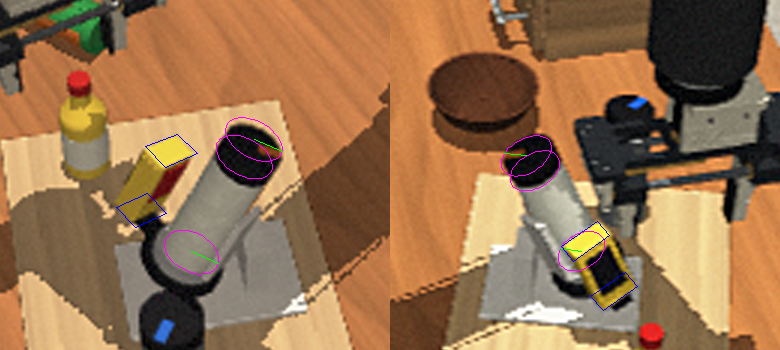

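```bash
cat > fit.py <<'E'
from h import *
from scipy.optimize import minimize
p1=capture('scene');m1=outline_of(p1,'canister'),outline_of(p1,'scanner')
p2=capture('side');m2=outline_of(p2,'canister'),outline_of(p2,'scanner')
C=[cam(p1),cam(p2)];pts=[((339,259),(303,267)),((327,182),(352,218))]
M=[]
for k,(ms,pt) in enumerate(zip((m1,m2),pts)):
    row=[]
    for ds,(x,y) in zip(ms,pt):
        g=[d for d in ds if d['region'][y,x]]
        print(k,[(np.round(d['bbox']).tolist(),round(d['conf'],2)) for d in g])
        row.append(cv2.resize(g[0]['region'].astype(np.uint8),None,fx=4,fy=4,interpolation=cv2.INTER_LINEAR) if g else None)
    M.append(row)
t=np.linspace(0,2*np.pi,40)
def hull(c,P):
    im=np.zeros((1920,2560),np.uint8);q=cv2.convexHull(np.float32(proj(c,P)*4+1.5));cv2.fillConvexPoly(im,np.int32(q.round()),1);return im
cyl=lambda a,b:np.vstack([np.c_[.027*np.cos(t),.027*np.sin(t),h+0*t] for h in(a,b)])
box=np.array([[x,y,z] for x in(.054,.082) for y in(-.022,.022) for z in(-.01,.072)])
def cost(v):
    o=np.array([v[0],v[1],.067]);D=dockR(v[2]);s=0
    for c,(mc,msn) in zip(C,M):
        full=hull(c,o+cyl(0,.15)@D.T);up=hull(c,o+cyl(.085,.15)@D.T);b=hull(c,o+box@(D@rz(v[3])).T)
        if mc is not None: s+=(mc&(1-full)).sum()+(up&(1-mc)).sum()
        if msn is not None: s+=.5*((msn^b)).sum()
    return float(s)
v0=np.array([.622,.136,-.14,-1.18])
x=v0
for sc in(1,.4):
    S=np.vstack([x]+[x+sc*np.eye(4)[i]*[.012,.012,.12,.25][i] for i in range(4)])
    o=minimize(cost,x,method='Nelder-Mead',options=dict(initial_simplex=S,xatol=1e-4,fatol=2,maxiter=250));x=o.x
print(cost(v0),o.fun,x,np.degrees(x[2:]),[[None if q is None else int(q.sum()) for q in w] for w in M])
np.save('v.npy',x)
E
python3 fit.py
```

```text
0 [([311.0, 253.0, 344.0, 297.0], 0.86)]
0 [([292.0, 258.0, 324.0, 309.0], 0.57)]
1 [([318.0, 173.0, 345.0, 216.0], 0.71)]
1 [([334.0, 207.0, 364.0, 234.0], 0.59)]
4860.5 4270.0 [ 0.62376079  0.13463137 -0.20256309 -1.13976249] [-11.60601006 -65.30358034] [[14859, 9013], [9348, 7290]]
```

```bash
python3 -m creep '[[87.6,0,0,1,0,0,0],[87.6,0,0,1,0,0,0],[87.6,-0.87,0.99,0,-1,-5.9,0],[87.6,-0.87,0.99,0,-1,-5.9,0],[87.6,-0.87,0.99,0,-1,-5.9,0],[87.6,-0.87,0.99,0,-1,-5.9,0],[87.6,-0.87,0.99,0,0,0,0],[87.6,-0.87,0.99,0,0,0,0]]' 20
cat > cp.py <<'E'
from h import *
st=r.get_state();v=np.load('v.npy');o=np.array([v[0],v[1],.067]);D=dockR(v[2])
R=Ro.from_euler('xyz',st['eef_rot'],degrees=True).as_matrix()
q=D.T@(st['tcp_pos']-o)
tgt=-D[:,2];ax=np.cross(R[:,2],tgt);ang=np.arcsin(np.linalg.norm(ax))
Y=D.T@R[:,1]
print('t',st['time_s'],'tcp in dock mm',np.round(q*1000,1),'tilt corr rotvec deg',np.round(np.degrees(ax/np.linalg.norm(ax)*ang),2),'finger angle',np.degrees(np.arctan2(Y[1],Y[0])).round(1),'q',np.round(st['joints'],1))
print('lateral corr units',np.round(-(D[:,:2]@q[:2])/.025,3),'25mm down axis units',np.round(-D[:,2],3),'width',st['gripper_width'],'F',np.round(st['contact_force'],1))
E
python3 cp.py; python3 - <<'E'
from h import *
p=capture('wrist');save(p,'w1');print(p['K'],p['origin'],p['rotation'])
E
```

```text
time_s: 1.77
tcp_pos: [0.5481, 0.1397, 0.2764]
eef_rot: [-157.9, -4.0, -90.9]
contact_force: [0.9, 1.0, 2.1]
gripper_width: 0.0877
gripper_force: 0.0
t 1.7667 tcp in dock mm [ 16.8 -10.3 221.8] tilt corr rotvec deg [-0.69 -1.53 -0.16] finger angle -168.6 q [ 45.5  -3.3 -34.9  25.1 -48.3 -60.9]
lateral corr units [-0.517  0.525 -0.273] 25mm down axis units [ 0.399 -0.082 -0.913] width 0.0877289694529644 F [0.9 1.  2.1]
[[371.64829954   0.         323.06184119]
 [  0.         371.64829954 241.24295304]
 [  0.           0.           1.        ]] [0.48807274 0.07203971 0.42806949] [ 167.57581874   21.94595129 -179.27304015]
```

View pics/w1.png

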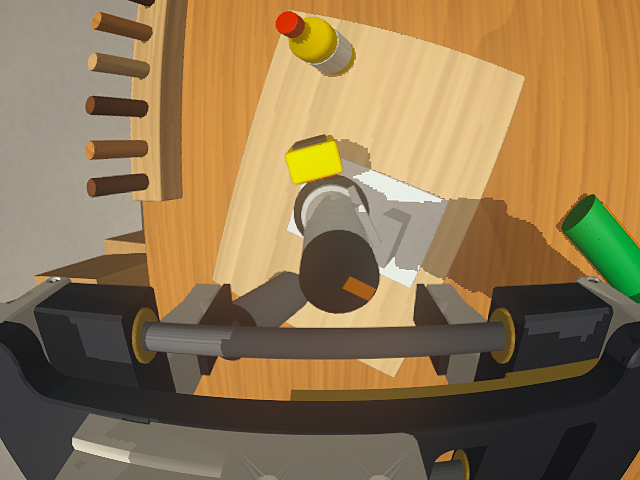

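```bash
cat >> h.py <<'E'
def wproj(p,P):
    K,o,R=cam(p); q=(np.atleast_2d(P)-o)@R; rr=np.hypot(q[:,0],q[:,1]);th=np.arctan2(rr,q[:,2])
    return q[:,:2]/rr[:,None]*th[:,None]*K[0,0]+K[:2,2]
E
cat > wfit.py <<'E'
from h import *
import sys
p=capture('wrist');save(p,sys.argv[1]);f=p['frame'].astype(int)
hsv=cv2.cvtColor(p['frame'],cv2.COLOR_RGB2HSV)
yel=((hsv[...,0]>26)&(hsv[...,0]<33)&(hsv[...,1]>200)&(hsv[...,2]>150)).astype(np.uint8);yel[:110]=0
n,l,s,c=cv2.connectedComponentsWithStats(yel);k=1+np.argmax(s[1:,4]);print('yellow',s[k])
box=cv2.boxPoints(cv2.minAreaRect(cv2.findNonZero((l==k).astype(np.uint8))));print(box.round(1).tolist())
m=[d for d in outline_of(p,'canister') if d['region'][270,340]]
print([(d['bbox'],d['conf']) for d in m])
reg=m[0]['region'] if m else None
org=((hsv[...,0]>5)&(hsv[...,0]<15)&(hsv[...,1]>150)).astype(np.uint8)
b=m[0]['bbox'];mm=np.zeros_like(org);mm[int(b[1]):int(b[3])+1,int(b[0]):int(b[2])+1]=1
# bar: orange comp inside lid
mm=mm&reg.astype(np.uint8);n,l,s,c=cv2.connectedComponentsWithStats(org&mm)
for i in range(1,n):
    if s[i,4]>30: print('org',s[i],c[i].round(1),cv2.boxPoints(cv2.minAreaRect(cv2.findNonZero((l==i).astype(np.uint8)))).round(1).tolist())
drk=((f.max(2)<75)&reg).astype(np.uint8);n,l,s,c=cv2.connectedComponentsWithStats(drk);k=1+np.argmax(s[1:,4]);print('dark',s[k])
cv2.imwrite('pics/wm.png',reg*255)
E
python3 wfit.py w2
```

```text
yellow [ 286  137   55   41 1525]
[[284.8999938964844, 149.10000610351562], [333.29998779296875, 136.3000030517578], [341.3999938964844, 167.1999969482422], [293.0, 180.0]]
[([298.0, 184.9, 378.4, 309.1], 0.95)]
org [349 270  27  25  65] [364.4 282.7] [[342.79998779296875, 282.3999938964844], [349.20001220703125, 269.6000061035156], [375.6000061035156, 282.79998779296875], [369.20001220703125, 295.6000061035156]]
dark [ 301  225   78   82 3599][ WARN:0@1.670] global loadsave.cpp:1063 imwrite_ Unsupported depth image for selected encoder is fallbacked to CV_8U.
```

```bash
cat > wf2.py <<'E'
from h import *
p=capture('wrist');W=p
Y=[((82,22,72),(284.9,149.1)),((82,-22,72),(333.3,136.3)),((54,-22,72),(341.4,167.2)),((54,22,72),(293,180))]
B=[((2,0,150),(346,276)),((26,0,150),(372.4,289.2))]
t=np.linspace(0,2*np.pi,120)
def res(v):
    o=np.array([v[0],v[1],.067]);D=dockR(v[2]);out=[]
    for L,a in((Y,v[3]),(B,v[4])):
        for P,u in L: out+=list(wproj(W,o+D@rz(a)@(np.array(P)*.001))[0]-u)
    c=wproj(W,o+np.c_[.027*np.cos(t),.027*np.sin(t),.15+0*t]@D.T)
    return np.array(out+[2*(c[:,0].min()-300.5),2*(c[:,0].max()-379),2*(c[:,1].max()-307.5)])
s=least_squares(res,[.623,.135,-.17,-1.15,-3.7],loss='soft_l1');v=s.x
print(v,np.degrees(v[2:]),s.cost);print(res(v).round(1).tolist());np.save('v.npy',v)
E
python3 wf2.py; python3 cp.py
```

```text
[ 0.62452914  0.12816234 -0.37305473 -0.93451131 -3.28431966] [ -21.3744615   -53.54355417 -188.17765521] 10.730751150062437
[-2.2, 0.5, 1.6, -1.7, 2.6, -0.0, -0.3, 1.6, -3.4, -1.3, 0.2, 0.1, -1.2, 1.6, 0.2]
t 1.9667 tcp in dock mm [ 18.7 -14.6 222.4] tilt corr rotvec deg [-4.35 -0.44 -1.74] finger angle -159.6 q [ 45.4  -3.1 -34.5  25.  -48.3 -60.6]
lateral corr units [-0.422  0.793 -0.304] 25mm down axis units [ 0.38  -0.149 -0.913] width 0.0876326178588374 F [-0.5  0.   0.6]
```

```bash
cat > pl.py <<'E'
from h import *
c=cam(capture('scene'))
def ray(u,z):
    K,o,R=c;d=R@np.array([(u[0]-K[0,2])/K[0,0],(u[1]-K[1,2])/K[0,0],1]);return o+d*(z-o[2])/d[2]
f=lambda x:np.array([250,230])+np.array(x)/4-.4
for L,z in(([(165,243),(385,208),(420,333),(187,370)],.015),([(12,103),(380,52),(510,487),(70,545)],.012)):
    P=np.array([ray(f(u),z)[:2] for u in L]);e=np.roll(P,-1,0)-P
    print(P.round(3).tolist(),np.degrees(np.arctan2(e[:,1],e[:,0])).round(1),np.linalg.norm(e,axis=1).round(3))
print('spare top',ray(f((240,337)),.162),'glue',ray(f((118,18)),.142))
E
python3 pl.py
```

```text
[[0.665, 0.057], [0.507, 0.11], [0.544, 0.218], [0.702, 0.162]] [ 161.2   71.1  -19.3 -109.4] [0.167 0.113 0.168 0.112]
[[0.706, -0.127], [0.427, -0.027], [0.556, 0.35], [0.831, 0.241]] [ 160.3   71.1  -21.5 -108.7] [0.296 0.399 0.296 0.389]
spare top [0.6995978  0.24355316 0.162     ] glue [ 0.63807537 -0.05451356  0.142     ]
```

```bash
cat > all.py <<'E'
from h import *
exec(open('wf2.py').read().split("s=least")[0].split('\n',1)[1])
C=[cam(capture('scene')),cam(capture('side'))]
f=[lambda x:np.array([250,230])+np.array(x)/4-.4, lambda x:np.array([240,145])+np.array(x)/4.647-.4]
S=[(0,(82,22,72),(207,122)),(0,(54,22,72),(236,142)),(0,(82,-22,72),(241,98)),(0,(54,-22,72),(268,114)),(0,(82,22,-10),(167,195)),(0,(54,22,-10),(205,212)),
(1,(54,-22,72),(460,325)),(1,(54,22,72),(515,280)),(1,(82,22,72),(530,296)),(1,(82,-22,72),(475,345)),(1,(82,22,-10),(568,380)),(1,(82,-22,-10),(517,410))]
T=[(0,(0,0,150),(353,116)),(0,(27,0,150),(385,122)),(1,(0,0,150),(398,166)),(1,(27,0,150),(368,176))]
def res2(v):
    o=np.array([v[0],v[1],.067]);D=dockR(v[2]);out=[]
    for L,a in((S,v[3]),(T,v[4])):
        for c,P,u in L: out+=list(proj(C[c],o+D@rz(a)@(np.array(P)*.001))[0]-f[c](u))
    return np.r_[res(v),out,(v[2]+.34)/.02]
s=least_squares(res2,[.623,.13,-.3,-1.0,-3.4],loss='soft_l1');v=s.x
print(v,np.degrees(v[2:]),s.cost);print(res2(v).round(1).tolist());np.save('v.npy',v)
E
python3 all.py; python3 cp.py
```

```text
[ 0.62603779  0.12848055 -0.33524409 -0.99507491 -3.32839995] [ -19.20807143  -57.01359248 -190.70326966] 44.46479284948999
[-0.3, 0.2, 3.7, -0.8, 3.9, 1.0, 0.8, 1.5, -3.0, -1.5, 0.5, 0.1, -0.6, 2.6, 0.5, -2.0, -2.9, -2.8, -0.7, 0.3, -1.6, -0.1, 1.4, -2.4, -2.6, -5.8, 0.2, 0.4, -3.3, 0.6, -1.7, 1.6, -0.9, 1.2, -3.2, 2.7, -0.5, 2.0, 1.0, -2.3, -1.1, -1.0, 0.1, 2.4, 0.3, 1.0, -0.8, 0.2]
t 2.1667 tcp in dock mm [ 18.  -14.  221.9] tilt corr rotvec deg [-3.45 -0.81 -1.34] finger angle -161.7 q [ 45.2  -2.9 -34.4  25.  -48.3 -60.6]
lateral corr units [-0.438  0.744 -0.294] 25mm down axis units [ 0.385 -0.134 -0.913] width 0.08733379734067741 F [-0.1  0.2  0.6]
```

```bash
python3 -m creep '[[87.6,-0.44,0.74,-0.29,-3.45,-0.8,-1.3],[87.6,0.385,-0.134,-0.913,0,0,0],[87.6,0.385,-0.134,-0.913,0,0,0],[87.6,0,0,0,0,0,0],[87.6,0,0,0,0,0,0]]'; python3 cp.py; python3 wfit.py w3
```

```text
time_s: 2.58
tcp_pos: [0.5593, 0.1505, 0.2229]
eef_rot: [-157.1, -7.5, -92.4]
contact_force: [0.9, -0.5, 0.1]
gripper_width: 0.0877
gripper_force: 0.0
t 2.5833 tcp in dock mm [ -0.6  -1.1 171. ] tilt corr rotvec deg [ 0.13 -0.13  0.07] finger angle -161.7 q [ 46.4   1.7 -40.3  33.1 -42.8 -70.9]
lateral corr units [0.036 0.036 0.01 ] 25mm down axis units [ 0.385 -0.134 -0.913] width 0.08772259425816203 F [ 0.9 -0.5  0.1]
yellow [ 266  132   66   49 2175]
[[264.6000061035156, 145.89999389648438], [322.79998779296875, 130.6999969482422], [332.3999938964844, 167.39999389648438], [274.20001220703125, 182.60000610351562]]
[([272.2, 194.0, 375.8, 328.8], 0.88)]
org [330 290  44  29  79] [351.  302.2] [[329.0, 306.0], [337.20001220703125, 289.1000061035156], [373.20001220703125, 306.6000061035156], [365.0, 323.5]]
dark [ 274  233  104   96 7226][ WARN:0@2.257] global loadsave.cpp:1063 imwrite_ Unsupported depth image for selected encoder is fallbacked to CV_8U.
```

View pics/w3.png

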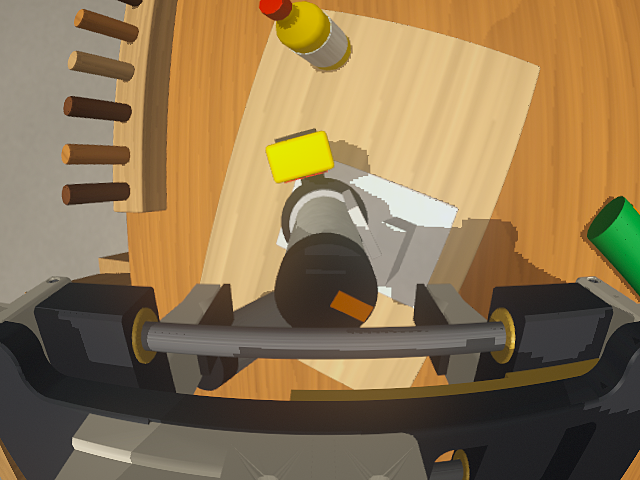

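```bash
python3 - <<'E'
s=open('wf2.py').read()
import re
s=s[:s.index('Y=[')]+"""Y=[((82,22,72),(264.6,145.9)),((82,-22,72),(322.8,130.7)),((54,-22,72),(332.4,167.4)),((54,22,72),(274.2,182.6))]
B=[((1,0,150),(333,297.5)),((26,0,150),(369,315))]
"""+s[s.index('t=np.lin'):].replace('300.5','274').replace('379','378').replace(',2*(c[:,1].max()-307.5)',',(v[2]+.335)/.01')
open('wf3.py','w').write(s.replace("np.save('v.npy',v)","np.save('v.npy',v)"))
E
python3 wf3.py; python3 cp.py
```

```text
[ 0.62431825  0.13199126 -0.33930495 -0.96616243 -3.34879454] [ -19.44074146  -55.35702954 -191.87179348] 18.67316137506501
[-1.9, 1.9, 1.0, -1.3, 2.6, 0.7, 0.4, 3.2, -4.2, -3.6, -0.9, -0.5, 5.0, -0.5, -0.4]
t 2.7333 tcp in dock mm [  3.1  -2.6 172.2] tilt corr rotvec deg [-0.15  0.11 -0.08] finger angle -161.5 q [ 46.4   1.5 -40.2  33.1 -42.8 -70.9]
lateral corr units [-0.073  0.137 -0.051] 25mm down axis units [ 0.385 -0.136 -0.913] width 0.08758778314006951 F [-0.4  0.4 -0.2]
```

```bash
python3 -m creep '[[87.6,0.29,-0.04,-0.81,0,0,0],[87.6,0.33,-0.116,-0.78,0,0,0],[87.6,0.33,-0.116,-0.78,0,0,0],[87.6,0,0,0,0,0,0],[87.6,0,0,0,0,0,0]]'; python3 cp.py; python3 -m creep '[[45,0,0,0,0,0,0],[45,0,0,0,0,0,0],[45,0,0,0,0,0,0],[45,0,0,0,0,0,0],[45,0,0,0,0,0,0],[45,0,0,0,0,0,0]]' 15; python3 cp.py
```

```text
time_s: 3.15
tcp_pos: [0.5832, 0.1444, 0.1654]
eef_rot: [-157.0, -7.4, -92.4]
contact_force: [0.5, -0.2, 0.6]
gripper_width: 0.0876
gripper_force: 0.0
t 3.15 tcp in dock mm [  0.9  -1.9 107.3] tilt corr rotvec deg [-0.06  0.03 -0.03] finger angle -161.5 q [ 41.6   6.7 -44.9  41.  -32.9 -76.4]
lateral corr units [-0.006  0.084 -0.015] 25mm down axis units [ 0.385 -0.136 -0.913] width 0.08764770045591315 F [ 0.5 -0.2  0.6]
time_s: 3.65
tcp_pos: [0.5829, 0.1456, 0.1653]
eef_rot: [-157.0, -7.3, -92.3]
contact_force: [-5.5, 0.7, 4.3]
gripper_width: 0.0538
gripper_force: 15.0
t 3.65 tcp in dock mm [  0.3  -1.  107.5] tilt corr rotvec deg [-0.15  0.07 -0.07] finger angle -161.4 q [ 41.7   6.7 -45.   41.  -32.8 -76.4]
lateral corr units [ 0.002  0.041 -0.005] 25mm down axis units [ 0.385 -0.136 -0.913] width 0.053835004803055315 F [-5.5  0.7  4.3]
```

```bash
python3 -m creep '[[45,0.045,-0.016,0.284,0,0,0],[45,0,0,0,-2.69,0.95,6.39],[45,0,0,0,-2.69,0.95,6.39],[45,0,0,0,-2.69,0.95,6.39],[45,0,0,0,0,0,0]]' 20; python3 cp.py
```

```text
time_s: 4.07
tcp_pos: [0.5838, 0.1447, 0.1718]
eef_rot: [-161.1, -15.0, -72.0]
contact_force: [-0.7, 0.4, -3.5]
gripper_width: 0.0534
gripper_force: 20.0
t 4.0667 tcp in dock mm [  4.   -1.5 113. ] tilt corr rotvec deg [-0.12 -0.06 -0.04] finger angle -140.1 q [ 41.9   6.4 -44.   39.5 -34.  -53.6]
lateral corr units [-0.118  0.107 -0.066] 25mm down axis units [ 0.385 -0.136 -0.913] width 0.05336633359328122 F [-0.7  0.4 -3.5]
```

Lifted (about 3 N weight), turning the right way. Continue with 115° more.

```bash
python3 -m creep '[[45,0,0,0,-2.69,0.95,6.39],[45,0,0,0,-2.69,0.95,6.39],[45,0,0,0,-2.69,0.95,6.39],[45,0,0,0,-2.69,0.95,6.39],[45,0,0,0,-2.69,0.95,6.39],[45,0,0,0,-2.69,0.95,6.39],[45,0,0,0,-2.69,0.95,6.39],[45,0,0,0,-2.69,0.95,6.39]]'; python3 -m creep '[[45,0,0,0,-2.69,0.95,6.39],[45,0,0,0,-2.69,0.95,6.39],[45,0,0,0,-2.69,0.95,6.39],[45,0,0,0,-2.69,0.95,6.39],[45,0,0,0,-2.69,0.95,6.39],[45,0,0,0,-2.69,0.95,6.39],[45,0,0,0,-2.69,0.95,6.39],[45,0,0,0,-2.69,0.95,6.39]]'; python3 -m creep '[[45,0,0,0,0,0,0],[45,0,0,0,0,0,0]]';python3 cp.py
python3 - <<'E'
from h import *
a=capture('scene');b=capture('side');w=capture('wrist')
A=cv2.resize(a['frame'][220:330,260:370],(400,400),interpolation=2);B=cv2.resize(b['frame'][145:255,280:390],(400,400),interpolation=2)
cv2.imwrite('pics/t1.png',np.hstack([A,B])[:,:,::-1])
E
```

```text
time_s: 4.73
tcp_pos: [0.5838, 0.1446, 0.1718]
eef_rot: [177.5, -23.7, -13.3]
contact_force: [0.3, 0.0, -3.3]
gripper_width: 0.054
gripper_force: 20.0
time_s: 5.4
tcp_pos: [0.5838, 0.1446, 0.1718]
eef_rot: [158.6, -11.0, 44.2]
contact_force: [-0.2, 0.0, -2.9]
gripper_width: 0.0539
gripper_force: 20.0
time_s: 5.57
tcp_pos: [0.5839, 0.1448, 0.1718]
eef_rot: [158.7, -11.2, 43.8]
contact_force: [-0.2, -1.6, -3.1]
gripper_width: 0.0533
gripper_force: 20.0
t 5.5667 tcp in dock mm [  4.1  -1.4 113. ] tilt corr rotvec deg [ 0.07 -0.18  0.06] finger angle -28.8 q [ 42.    6.5 -43.7  39.3 -34.4  57.8]
lateral corr units [-0.122  0.102 -0.067] 25mm down axis units [ 0.385 -0.136 -0.913] width 0.053308986217535714 F [-0.2 -1.6 -3.1]
```

View pics/t1.png

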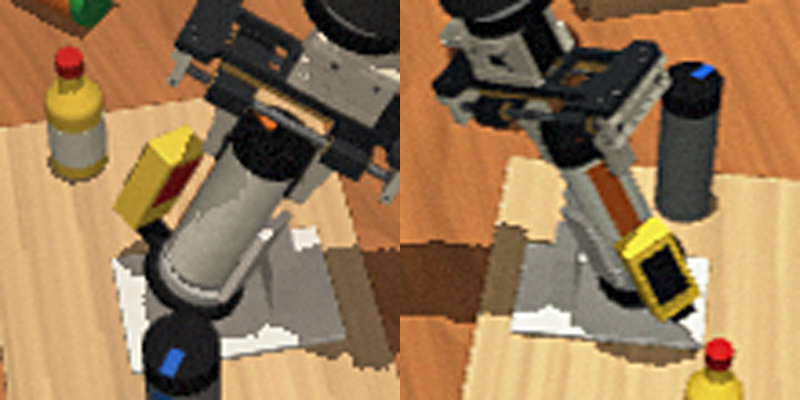

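```bash
python3 - <<'E'
from h import *
v=np.load('v.npy');o=np.array([v[0],v[1],.067]);D=dockR(v[2])
p=capture('side');c=cam(p);o2=o+D@np.array([.004,-.0014,.006])
q=D.T@(c[1]-o2-D@[0,0,.1]);print('side cam azimuth',np.degrees(np.arctan2(q[1],q[0])))
hsv=cv2.cvtColor(p['frame'],cv2.COLOR_RGB2HSV).astype(int)
P=proj(c,o2+np.outer([.08,.09,.1,.11,.12],D[:,2]))
im=p['frame'].astype(np.float32)
d=(P[-1]-P[0]);d/=np.linalg.norm(d);n=np.array([-d[1],d[0]])
if n[0]<0:n=-n
s=np.arange(-12,12.1,1)
print('radius px',.027*c[0][0,0]/np.linalg.norm(c[1]-o2))
for x in P[:]:
    L=x+s[:,None]*n
    px=cv2.remap(im,np.float32(L[:,0])[None],np.float32(L[:,1])[None],1)[0]
    print(' '.join(f'{int(a[0])},{int(a[2])}' for a in px))
for th in range(-90,-20,5):
    M=o2+D@(rz(np.radians(th))@np.array([.027,0,.1])); print(th,((proj(c,M)[0]-P[2])@n).round(1),end=' ')
E
```

```text
side cam azimuth -66.24904561588163
radius px 8.419427656908226
153,113 118,106 121,108 103,92 112,100 130,113 138,122 142,127 145,124 136,75 128,17 129,16 130,21 129,17 129,15 121,9 120,68 125,106 120,109 117,102 190,125 253,161 229,131 199,81 187,63
197,125 118,116 116,110 102,93 116,104 128,112 136,122 137,126 139,122 137,87 123,8 130,22 133,22 132,13 108,21 94,66 105,94 114,97 126,107 119,100 119,103 114,102 133,94 158,76 186,61
238,139 250,152 222,126 127,100 112,103 126,111 132,117 139,124 144,123 137,71 130,29 130,15 138,34 135,22 120,30 95,61 105,92 113,93 116,95 116,96 113,94 113,94 121,95 160,82 188,59
233,137 236,139 200,122 136,103 111,101 97,88 71,65 61,56 34,34 30,30 28,29 30,29 28,27 26,27 14,12 35,30 96,80 114,94 115,96 122,104 145,123 170,144 155,129 150,89 178,64
238,141 235,136 162,99 51,38 3,6 14,16 4,7 5,10 11,12 8,8 5,6 8,8 12,9 4,4 27,20 89,73 112,93 107,90 105,87 106,88 121,100 120,100 97,84 121,103 164,140
-90 -3.6 -85 -2.9 -80 -2.1 -75 -1.4 -70 -0.6 -65 0.2 -60 1.0 -55 1.8 -50 2.5 -45 3.3 -40 4.0 -35 4.7 -30 5.3 -25 5.9
```

```bash
python3 -m creep '[[45,0,0,0,-1.5,0.55,3.65],[45,-0.023,0.008,-0.131,0,0,0],[45,-0.023,0.008,-0.131,0,0,0],[45,0,0,0,0,0,0],[45,0,0,0,0,0,0]]'; python3 cp.py;  python3 -m creep '[[45,0.03,-0.01,-0.073,0,0,0],[45,0,0,0,0,0,0]]'; python3 cp.py
```

```text
time_s: 6.18
tcp_pos: [0.583, 0.1455, 0.1654]
eef_rot: [158.0, -9.7, 47.8]
contact_force: [2.1, 0.3, -3.6]
gripper_width: 0.0534
gripper_force: 20.0
t 6.1833 tcp in dock mm [  0.5  -1.  107.6] tilt corr rotvec deg [ 0.02 -0.15  0.03] finger angle -24.6 q [ 41.9   6.9 -44.6  40.5 -33.3  60.8]
lateral corr units [-0.004  0.045 -0.008] 25mm down axis units [ 0.385 -0.136 -0.913] width 0.0533870606772321 F [ 2.1  0.3 -3.6]
time_s: 6.35
tcp_pos: [0.5845, 0.1457, 0.1654]
eef_rot: [157.9, -9.8, 47.9]
contact_force: [-8.5, 1.0, 11.1]
gripper_width: 0.0537
gripper_force: 20.0
t 6.35 tcp in dock mm [  1.6  -0.3 107.1] tilt corr rotvec deg [-0.02 -0.   -0.01] finger angle -24.6 q [ 41.7   6.9 -44.7  40.8 -33.1  60.7]
lateral corr units [-0.052  0.032 -0.027] 25mm down axis units [ 0.385 -0.136 -0.913] width 0.053683800090947954 F [-8.5  1.  11.1]
```

```bash
python3 -m creep '[[60,0,0,0,0,0,0],[60,0,0,0,0,0,0],[87.6,0,0,0,0,0,0],[87.6,0,0,0,0,0,0],[87.6,0,0,0,0,0,0],[87.6,0,0,0,0,0,0]]'; python3 cp.py; python3 -m creep '[[87.6,-0.385,0.136,0.913,0,0,0],[87.6,-0.385,0.136,0.913,0,0,0],[87.6,-0.385,0.136,0.913,0,0,0],[87.6,-0.385,0.136,0.913,0,0,0],[87.6,0,0,0,0,0,0],[87.6,0,0,0,0,0,0]]'; python3 cp.py
python3 - <<'E'
from h import *
a=capture('scene');b=capture('side');w=capture('wrist');save(w,'w5');save(a,'a5');save(b,'b5')
A=cv2.resize(a['frame'][220:330,260:370],(400,400),interpolation=2);B=cv2.resize(b['frame'][145:255,280:390],(400,400),interpolation=2)
cv2.imwrite('pics/t2.png',np.hstack([A,B])[:,:,::-1])
print([d['bbox'] for d in search_frame(w,'canister')][:3])
E
```

```text
time_s: 6.85
tcp_pos: [0.5837, 0.145, 0.1635]
eef_rot: [158.0, -9.6, 47.9]
contact_force: [-0.6, -0.1, -0.6]
gripper_width: 0.0809
gripper_force: 0.0
t 6.85 tcp in dock mm [  0.5  -1.2 105.5] tilt corr rotvec deg [ 0.04 -0.16  0.04] finger angle -24.5 q [ 41.7   7.  -44.7  40.8 -33.   60.7]
lateral corr units [-0.     0.051 -0.008] 25mm down axis units [ 0.385 -0.136 -0.913] width 0.08092612840137546 F [-0.6 -0.1 -0.6]
time_s: 7.35
tcp_pos: [0.5454, 0.1597, 0.2565]
eef_rot: [158.0, -9.8, 48.0]
contact_force: [-0.1, -0.3, -0.4]
gripper_width: 0.0872
gripper_force: 0.0
t 7.35 tcp in dock mm [ 9.000e-01 -1.000e-01  2.071e+02] tilt corr rotvec deg [-0.12 -0.03 -0.04] finger angle -24.5 q [ 49.2  -0.9 -37.5  30.4 -48.3  67.4]
lateral corr units [-0.03   0.015 -0.015] 25mm down axis units [ 0.385 -0.136 -0.913] width 0.08721227570526294 F [-0.1 -0.3 -0.4]
[[279.0, 185.8, 366.2, 304.0]]
```

View pics/t2.png

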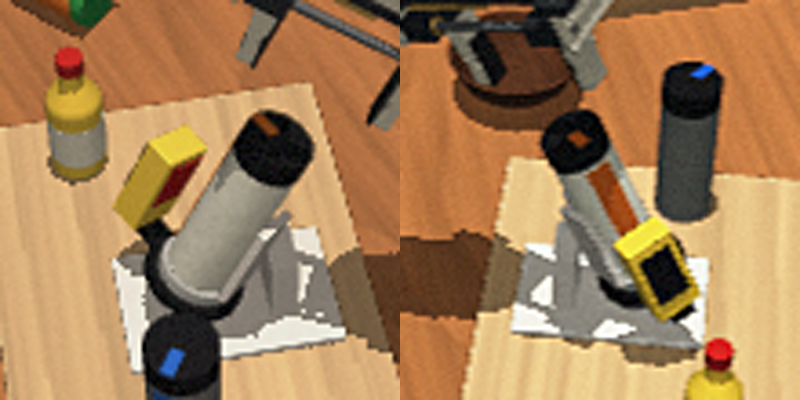

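View pics/w5.png

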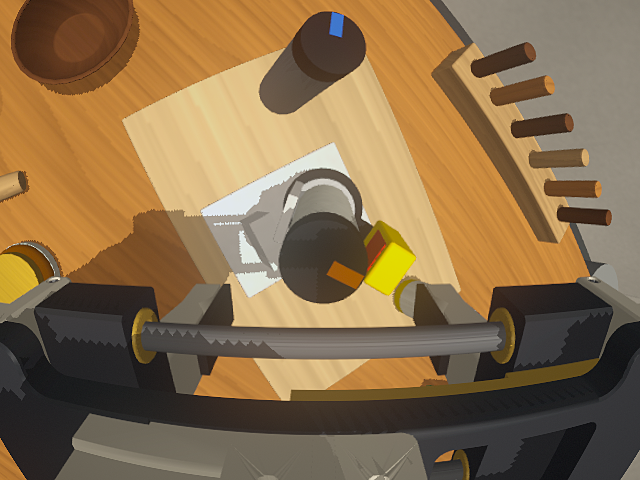

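```bash
python3 -c "
import cv2;a=cv2.imread('pics/w5.png')[170:310,270:430];cv2.imwrite('pics/z.png',cv2.resize(a,(640,560),interpolation=2))"
```

```text
(no output)
```

View pics/z.png

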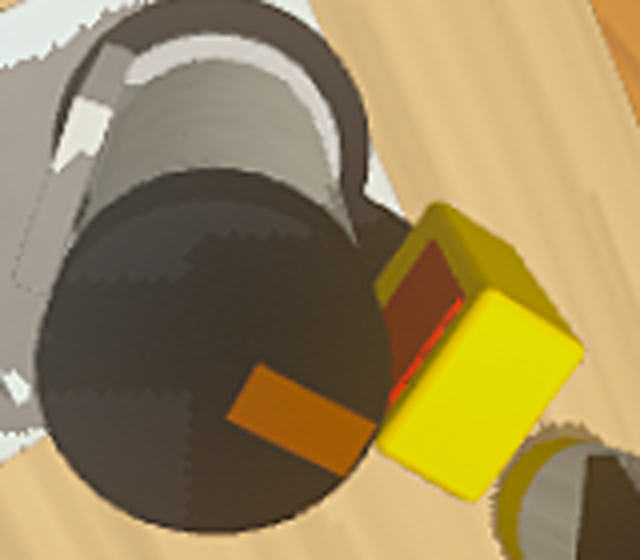

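```bash
python3 - <<'E'
from h import *
p=capture('wrist');K,c,R=cam(p);v=np.load('v.npy')
g=lambda x:np.array([270,170])+np.array(x)/4-.4
def back(u,o,D,h):
    a=(g(u)-K[:2,2])/K[0,0];th=np.hypot(*a);d=R@np.r_[a/th*np.sin(th),np.cos(th)]
    A=D.T@(c-o);B=D.T@d;return (A+B*(h-A[2])/B[2])*1000
for nm,o,psi in(('v',v[:2],v[2]),('alt',(.626,.1285),-.335)):
    o=np.r_[o,.067];D=dockR(psi);b=lambda u,h:back(u,o,D,h)[:2]
    hd=[b(u,.072) for u in((488,292),(582,350),(475,500),(380,448))];br=b((362,452),.15)-b((245,390),.15)
    e=[hd[1]-hd[0],hd[2]-hd[3],hd[0]-hd[3],hd[1]-hd[2]]
    A=lambda e:np.degrees(np.arctan2(e[1],e[0])).round(1)
    print(nm,'head corners',np.round(hd,1).tolist(),'radial',A(e[0]),A(e[1]),'tang-90',A(e[2])-90,A(e[3])-90,'az centre',A(np.mean(hd,0)),'bar',A(br),'bar start',b((245,390),.15).round(1),'end',b((362,452),.15).round(1))
    print([b(u,.15).round(1).tolist() for u in((36,355),(392,350),(215,532))])
print(r.get_state()['time_s'])
E
```

```text
v head corners [[47.1, -36.3], [61.0, -56.7], [27.6, -79.4], [13.3, -59.1]] radial -55.7 -54.8 tang-90 -55.9 -55.8 az centre -57.2 bar -54.0 bar start [ 3.6 -7.2] end [ 15.9 -24.3]
[[-23.1, 11.0], [26.6, -10.6], [-10.6, -27.4]]
alt head corners [[44.5, -34.0], [58.4, -54.6], [24.8, -77.3], [10.5, -56.9]] radial -55.9 -55.1 tang-90 -56.1 -56.0 az centre -58.2 bar -54.3 bar start [ 0.9 -4.6] end [ 13.2 -21.8]
[[-25.8, 13.8], [24.0, -8.1], [-13.5, -24.9]]
7.6
```

```bash
python3 -c "
from plant import close_job
print(close_job())"
```

```text
the job is handed in; nothing more can be done
None
```

I handed the job in: the canister is turned so its stripe points within about 2° of the scanner window (measured in the wrist camera), and it is released and down in the dock; no verdict came back.

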